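Glue up a block lamp in the trigger clamp

TASK

The walnut body of a little block lamp is already in the glue-up jig, against the clamp's fixed jaw; stand the cyan acrylic spacer squarely in the pocket behind it, then the cream-painted cap behind the spacer. Then pump the clamp's trigger until the moving jaw closes the three pieces up tight, without pushing the jaw by hand or crushing the work, and finish with the trigger still held squeezed so that the clamp keeps a firm, gentle pressure of about 20 N on the stack. Leave the glue bottle, the succulent and the earbud case where they stand.

Things in the scene. Friction and masses are not known exactly. Their poses are not given: they have to be found in the camera images.
- clamp: Plywood glue-up jig, fixed, with the black head of a one-hand bar clamp lying flat on it. Origin: on the desk, under the bar's centre line, in the plane of the fixed jaw's face; x along the bar from fixed to moving jaw, y from bar to pocket, z up. In this frame, mm: board x -62 to 153, y -25 to 103, top z 12; head x -50 to -4, y -20 to 43, top z 54; nothing higher but the work (62).
- pocket (a point): Centre of the pocket's floor: clamp x 36, y 66, z 12 mm. Rails along clamp x (x 2 to 74, 7 thick, tops 13 above the floor) leave 49 between them; its ends are the jaws. The fixed jaw's pad has its face at clamp x 0, 28 wide, z 26 to 48. Stack in x: walnut 0 to 30, spacer 30 to 52, cap 52 to 72; set down with gaps of 3 to 4 mm, which the clamp closes.
- bar (a joint): Travel of the toothed steel bar (16 wide, z 34 to 40, on clamp y 0) and the moving jaw towards the fixed jaw, m: 0 open, 0.042 just closes the 72 mm stack (to 0.044 when pressed). Starts at 0.010 to 0.022. Stays where it is left (4 N friction). Its tail sticks out of the head to clamp x -80 mm minus the travel.
- jaw: Moving jaw on the bar's end. Origin: centre of its orange pad's face, which looks to clamp -x, at clamp y 66, z 37 mm, x 114 minus the bar's travel. Pad 28 wide, 22 high; behind it a black arm 18 thick, z 28 to 46, reaches from the bar over the near rail to y 84.
- grip (a point): Squeeze here: clamp x -34, y -72, z 37 mm, between the back of the fixed pistol grip (x -50 to -30, y -112 to -14, z 24 to 50) and the squeezed trigger. Close along clamp x. Open 74 mm or more to free it; squeezed, the span is about 35. Set more to +x, the rear finger meets the grip and cuts the stroke. While only the front finger bears, it takes both fingers' force; 10 N set is enough.
- lever: The trigger's orange lever, on the clamp +x side of the pistol grip: 11 thick (its x), 80 long (its y, from -28 to +52), 20 high, mm. Origin: mid thickness and height, at clamp x -3.5, y -72, z 37 mm when out, about x -22 fully squeezed. It swings about an upright pin at clamp x -22, y 33.
- trigger (a joint): Trigger angle, rad: 0 out (sprung), 0.185 fully squeezed. A full squeeze draws the bar in about 7 mm (2 teeth); let it right out for the next bite. An idle stroke takes 6 to 8 N on the lever. On the work it stops short and the jaw presses 1.5 times the force on the lever: 14 N gives 20 N; over 35 N it crushes the work or skips. Let go, the jaw stays but its pressure falls to 4 N or less.
- walnut: Dark walnut body block, 30 (x) by 44 (y) by 50 high, 43 g, loose, standing in the pocket with its x, y along the clamp's, at most 3 mm off the fixed jaw. Origin: centre of its underside.
- spacer: Thick cyan acrylic block, 22 (x) by 44 (y) by 50 high, 57 g, standing on its end on the desk. Origin: centre of its underside. In the pocket it stands with its x, y along the clamp's (either way round).
- cap: Cream-painted wooden block, 20 (x) by 44 (y) by 50 high, 30 g, standing on the desk. Origin: centre of its underside. In the pocket it stands with its x, y along the clamp's (either way round).
- glue: White glue bottle with yellow label and orange cap, 52 across, 130 high, upright. Origin: centre of its underside. To be left alone.
- succulent: Small green succulent in a white pot, 58 across, 95 high. Origin: centre of its underside. To be left alone.
- earbuds: White rounded earbud case, 47 by 60 by 22 high. Origin: centre of its underside. To be left alone.
Not all that is in view belongs to the job. What is meant by the spacer is not blue or green, and is the smaller of those in its own colour.

How it is judged:
On the way, in this order (a step that is already met when the one before it is completed fails the run):
1. the acrylic spacer stands squarely in the pocket behind the walnut body, let go (x of spacer in the frame of clamp between 0.039 and 0.052 m and y of spacer in the frame of clamp between 0.063 and 0.069 m and z of spacer in the frame of clamp between 0.009 and 0.0145 m and angle between spacer's own z axis and vertical below 0.08 rad and angle between the y axis of spacer and the y axis of clamp, either way round below 0.1 rad and contact force between the fingers and spacer below 0.1 N and linear speed of spacer below 0.02 m/s), for 0.2 s.
2. the cream cap stands squarely in the pocket behind the spacer, let go (x of cap in the frame of clamp between 0.058 and 0.08 m and y of cap in the frame of clamp between 0.063 and 0.069 m and z of cap in the frame of clamp between 0.009 and 0.0145 m and angle between each of cap, spacer's own z axis and vertical below 0.08 rad and angle between the y axis of each of cap, spacer and the y axis of clamp, either way round below 0.1 rad and contact force between the fingers and cap below 0.1 N and linear speed of cap below 0.02 m/s and x of spacer in the frame of clamp between 0.039 and 0.054 m and y of spacer in the frame of clamp between 0.063 and 0.069 m and z of spacer in the frame of clamp between 0.009 and 0.0145 m), for 0.2 s.
3. the jaw, driven by the trigger, presses the stack with 10 to 60 N (contact force between jaw and cap between 10 and 60 N and contact force between the fingers and lever above 3 N and value of joint trigger above 0.01 rad), for 0.3 s.
At the end, for the whole second after the job is handed in: Walnut, spacer, cap stand in that order in the pocket, closed up on the fixed jaw (3 mm), within 3 mm of its centre line, square and upright (0.08 rad); the jaw, at rest, presses the cap with 10 to 60 N, and the fingers hold the trigger squeezed with over 3 N (all of step 3 and x of walnut in the frame of clamp between 0.0125 and 0.017 m and y of walnut in the frame of clamp between 0.063 and 0.069 m and z of walnut in the frame of clamp between 0.009 and 0.0145 m and angle between each of walnut, spacer, cap's own z axis and vertical below 0.08 rad and angle between the y axis of each of walnut, spacer, cap and the y axis of clamp, either way round below 0.1 rad and x of spacer in the frame of clamp between 0.0375 and 0.044 m and y of spacer in the frame of clamp between 0.063 and 0.069 m and z of spacer in the frame of clamp between 0.009 and 0.0145 m and x of cap in the frame of clamp between 0.0575 and 0.066 m and y of cap in the frame of clamp between 0.063 and 0.069 m and z of cap in the frame of clamp between 0.009 and 0.0145 m and velocity of joint bar between -0.003 and 0.003 m/s); the arm keeps its last pose, push and grip.
It fails at once if the work is crushed: the jaw presses with more than 70 N (contact force between jaw and cap above 70 N).
It fails at once if the robot shoves the moving jaw instead of using the trigger (contact force between the arm and jaw above 4 N).
It fails at once if the glue bottle is disturbed (distance of glue from where it was at the start of the episode above 0.02 m or angle between glue's own z axis and vertical above 0.3 rad).
It fails at once if the succulent is disturbed (distance of succulent from where it was at the start of the episode above 0.02 m or angle between succulent's own z axis and vertical above 0.3 rad).
It fails at once if the earbud case is disturbed (distance of earbuds from where it was at the start of the episode above 0.02 m or angle between earbuds's own z axis and vertical above 0.3 rad).
It also fails if it takes over 72 s, if anything falls off the work surface, if the arm or the gripper's body presses on something with over 40 N, if the wrist force passes 120 N, or if a joint passes its speed limit or range.

ROBOT

A 6-joint arm with a two-finger parallel gripper is mounted at the origin on the work surface. World frame = base frame: x ahead of the robot, y to its left, z up, the work surface at z = 0. Lengths are in m, angles in rad, forces in N, time in s.
With the tool pointing down it reaches from about 0.275 to 0.825 m from the base axis. Payload 4.9 kg.
Tool frame: the origin (TCP) lies midway between the tips of the shut fingers; the grasp point (between the pads) lies 19 mm behind it (grip_point_offset is the distance from the TCP to the grasp point, in m); z points along the fingers, y is the line along which they close (so a half turn about z gives the same grasp; the last joint's range is limited). The gripper opens to 85 mm and grips with 20 to 120 N. Pads are 22 mm wide; open, the fingers measure 114 mm over their backs; the gripper's body (76 mm by 85 mm) begins 54 mm behind the grasp point. The pads swing forward as they close: fully open they stand 13 mm farther back than shut.
Start: joints at [-1.353, 0.326, -0.193, 1.052, 0, 1.437], TCP at [0.19, -0.516, 0.195] pointing down, gripper open.
Joint ranges: [-2.65, 2.65], [-0.97, 1.79], [-1.3, 1.35], [-1.93, 2.1], [-1.47, 1.37], [-3.14, 3.14]. Speed limits (rad/s): [2.57, 2.57, 3.14, 3.14, 3.14, 3.14].

INTERFACE

Orientations are given as a rotation vector (axis times angle).
In Python, from cell import * gives the robot as it stands. Calls block until the motion is done:
- movep(position, orientation): joint-space move of the TCP to a pose.
- move_l(position, velocity=0.15, rot=None, until_force=None): straight line of the TCP; rot=None keeps the orientation; velocity is the mean speed in m/s. With until_force (N) it stops when the force on the tool has changed by that much, and returns True; else False.
- set_joints(angles): joint-space move.
- let_go() and grab(newtons=None): open the fingers fully, or close them until they stop; newtons is the grip in N (None keeps the last).
- sleep(seconds).
- ik(position, orientation): joint angles nearest the present ones, or None.
- get_state(): the state.
- grab_frame(name): name is "side" or "top"; returns a dict with "img" (400x640x3 uint8, red, green, blue), "fx", "fy", "cx", "cy" (pixels), "cam_to_world" (4x4, takes a point from camera to world coordinates). Camera axes: x right, y down, z forward; pixel columns grow to the right and rows downward; lengths in m; the calibration is good to about 2 mm. A picture is of the moment at which its call begins. There is no depth.
A pose or a line that the arm cannot do raises MotionError and nothing moves.
- sign_off(): hands the job in; it is judged then, once.
Trained networks look in the newest picture that a camera, given by its name, has taken for a name from the list of things; names that differ only in an ending like _2 or _b are one class to them, and where a whole thing is asked for, a point or a joint stands for the part that bears it (a point fixed in the world has none). Each returns a list of dicts, best first, with "score" (0 to 1); they miss things now and then, are a little off and sometimes report something else, mostly with a low value. They report only what shows in the picture. A call takes as long as a camera call. They do not tell look-alikes from the thing itself.
- spot_in(camera, name): "centre" ([column, row] in pixels, amid what is visible of it).
- silhouettes(camera, name): "mask" (400x640 bool, what is visible of it) and "centre" ([column, row] in pixels, amid what is visible of it).
- tip_of(camera, name): "centre" ([column, row] in pixels: a listed point, or the origin of a listed thing).
The state is a dict: "clock": time; "q": joint angles; "joint_velocities": joint speeds; "tau": joint torques, N m; "position": TCP position; "eef_rot": TCP orientation; "contact_force": force on the tool from outside, world axes, zero at the start; "wrist_torque": the same for the moment, N m; "finger_gap": opening from 0.0 (shut) to 1.0 (fully open); "grasp_force": force on a finger pad.
Only numpy, scipy, OpenCV 4.12 (cv2) and the standard library are available. Lean on these libraries where they do the work, as an engineer would, in place of code of your own. Each camera call takes 0.05 s, during which the arm holds its last target. There are 200 camera calls.

## Working session

There is one attempt and no reset: what is moved stays moved. The work goes in short steps, each a Python script; the robot and the scene stay as the last script left them, time stands still between calls to the robot, and variables do not carry over. Pictures are saved under pics/ and viewed, at most 13 in all, crops included, and the job is handed in when it is done.

```bash
ls; mkdir -p pics
python3 - <<'E'
from cell import *
import cv2
for c in("side","top"):
    f=grab_frame(c); cv2.imwrite(f"pics/{c}0.png",f["img"][:,:,::-1]); print(c,f["fx"],f["fy"],f["cx"],f["cy"],f["cam_to_world"])
    for n in("clamp","pocket","jaw","grip","lever","walnut","spacer","cap","glue","succulent","earbuds"):
        print(n,[( [round(float(v)) for v in d["centre"]],round(d["score"],2)) for d in tip_of(c,n)][:5])
print(get_state()["clock"])
E
```

```text
pics
side 478.8544735595225 478.8544735595225 321.3808257323081 199.95513490609497 [[-0.9802513  -0.10481091  0.16769632  0.31995631]
 [-0.19752883  0.55956103 -0.80490609  0.92983118]
 [-0.00947339 -0.8221351  -0.56921361  0.72631393]
 [ 0.          0.          0.          1.        ]]
clamp [([311, 210], 0.76), ([237, 262], 0.64)]
pocket [([283, 199], 0.73)]
jaw [([287, 177], 0.68)]
grip [([337, 207], 0.86), ([282, 207], 0.33)]
lever [([336, 201], 0.5)]
walnut []
spacer [([334, 334], 0.87), ([367, 374], 0.86), ([352, 308], 0.71), ([309, 365], 0.68)]
cap [([311, 282], 0.93)]
glue [([238, 264], 0.86)]
succulent [([374, 159], 0.82), ([312, 283], 0.3)]
earbuds [([300, 141], 0.49), ([373, 162], 0.27)]
top 509.1540175864948 509.1540175864948 328.43636155018186 192.98589583632412 [[ 0.02326549 -0.98854779  0.14910397  0.34579882]
 [-0.99965567 -0.02481397 -0.00853304  0.02095995]
 [ 0.01213518 -0.1488541  -0.98878471  1.30978175]
 [ 0.          0.          0.          1.        ]]
clamp [([347, 188], 0.86)]
pocket [([359, 162], 0.73), ([347, 212], 0.19)]
jaw [([382, 159], 0.96)]
grip [([339, 219], 0.67)]
lever [([254, 208], 0.7), ([350, 210], 0.61)]
walnut [([351, 163], 0.53)]
spacer [([170, 223], 0.98), ([169, 264], 0.69), ([228, 247], 0.64), ([200, 235], 0.52)]
cap [([251, 211], 0.63)]
glue [([267, 143], 0.83)]
succulent [([457, 242], 0.9)]
earbuds [([488, 151], 0.83)]
1.2
```

View pics/side0.png

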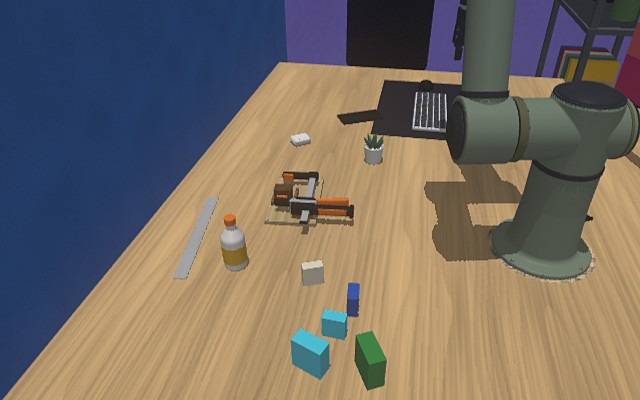

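View pics/top0.png

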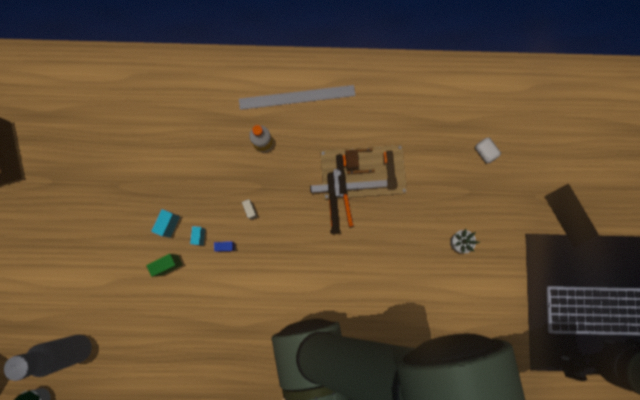

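Run:
```python
from cell import *
import cv2,numpy as np
A={}
for c in("side","top"):
    A[c]=np.mean([grab_frame(c)["img"][:,:,::-1].astype(float) for _ in range(5)],0); np.save(f"pics/{c}.npy",A[c])
def crop(c,u0,v0,w,h,s,gain):
    im=np.clip(A[c][v0:v0+h,u0:u0+w]*gain,0,255).astype(np.uint8)
    im=cv2.resize(im,None,fx=s,fy=s,interpolation=cv2.INTER_CUBIC)
    for k in range(u0-u0%10+10,u0+w,10):
        x=int((k-u0+.5)*s); cv2.line(im,(x,0),(x,6),(255,255,255),1); cv2.putText(im,str(k),(x+2,10),0,.35,(255,255,255),1)
    for k in range(v0-v0%10+10,v0+h,10):
        y=int((k-v0+.5)*s); cv2.line(im,(0,y),(6,y),(255,255,255),1); cv2.putText(im,str(k),(8,y+4),0,.35,(255,255,255),1)
    return im
cv2.imwrite("pics/c1.png",crop("top",305,143,105,84+14-13,7,2))
cv2.imwrite("pics/c2.png",crop("side",260,165,100,66,8,1.5))
a=crop("side",290,255,75,90,5,1.3);b=crop("top",180,195,80,60,5,2)
im=np.zeros((450,780,3),np.uint8);im[:450,:375]=a;im[:300,380:780]=b;cv2.imwrite("pics/c3.png",im)
```

```text
(no output)
```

View pics/c1.png

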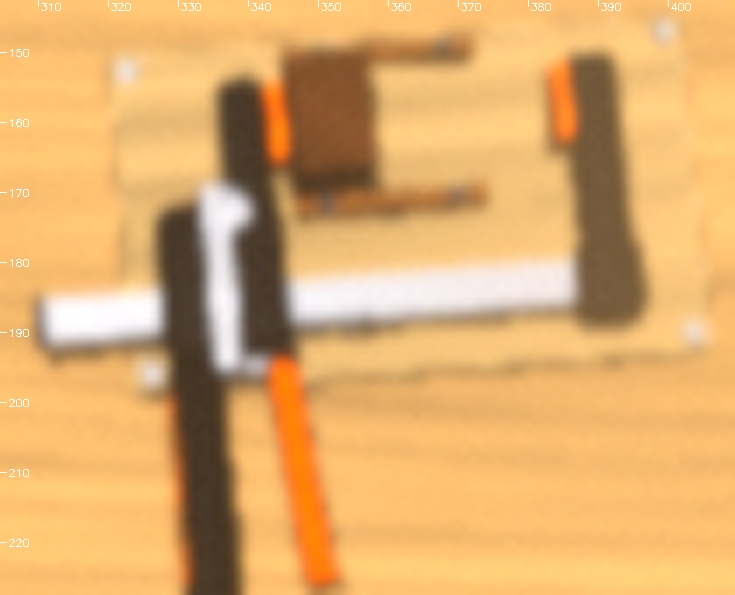

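View pics/c2.png

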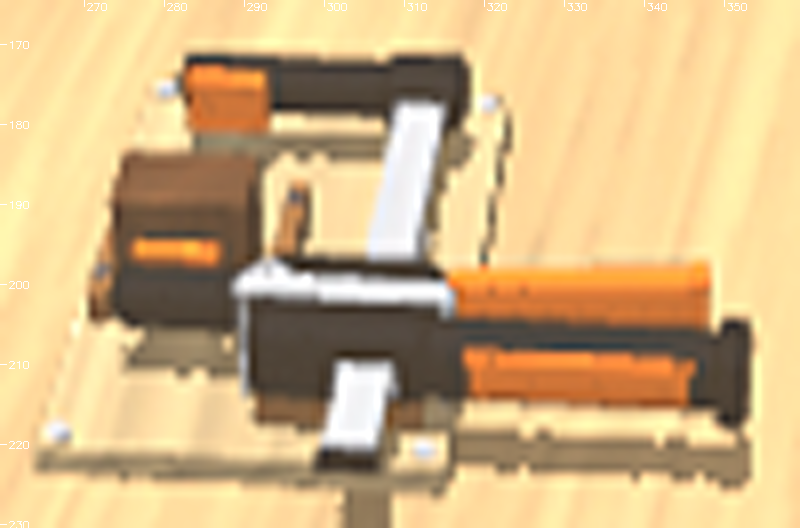

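View pics/c3.png

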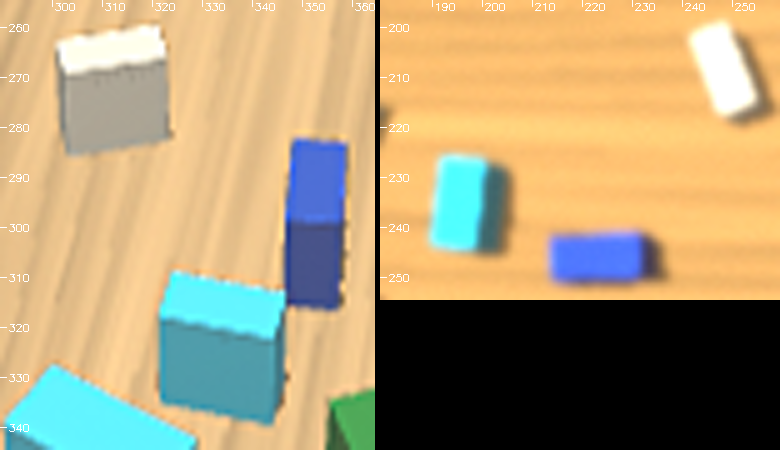

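Top crop: the clamp lies with its bar running from (310,188) to (387,183), walnut at (351,160), moving jaw pad at (385,157), lever at (347,210). Small cyan block: top (194,236), side (334,325).

Possible spacers: small cyan (194,236), large cyan (164,223), blue (220,246), green (163,265). By the description I choose the small cyan one. The crop confirms it is smaller than the other cyan block. The cap is cream, at (248,209).

```bash
cat > h.py <<'E'
import numpy as np,cv2
from scipy.optimize import least_squares
K={"side":(478.8544735595225,321.3808257323081,199.95513490609497,np.array([[-0.9802513,-0.10481091,0.16769632,0.31995631],[-0.19752883,0.55956103,-0.80490609,0.92983118],[-0.00947339,-0.8221351,-0.56921361,0.72631393]])),
"top":(509.1540175864948,328.43636155018186,192.98589583632412,np.array([[0.02326549,-0.98854779,0.14910397,0.34579882],[-0.99965567,-0.02481397,-0.00853304,0.02095995],[0.01213518,-0.1488541,-0.98878471,1.30978175]]))}
def proj(c,P):
    f,cx,cy,T=K[c]; p=(np.atleast_2d(P)-T[:,3])@T[:,:3]
    return np.c_[f*p[:,0]/p[:,2]+cx,f*p[:,1]/p[:,2]+cy]
def ray(c,uv):
    f,cx,cy,T=K[c]; d=T[:,:3]@np.array([(uv[0]-cx)/f,(uv[1]-cy)/f,1]); return T[:,3],d
def onplane(c,uv,z):
    o,d=ray(c,uv); return o+d*(z-o[2])/d[2]
def tri(a,b):
    f=lambda P:np.r_[proj("side",P)[0]-a,proj("top",P)[0]-b]
    r=least_squares(f,[.5,.1,.05]); return r.x,r.fun
E
python3 - <<'E'
from h import *
A={c:np.load(f"pics/{c}.npy") for c in K}
def seg(c,lo,hi,box):
    u0,v0,u1,v1=box; m=np.all((A[c]>=lo)&(A[c]<=hi),2).astype(np.uint8); w=np.zeros_like(m); w[v0:v1,u0:u1]=m[v0:v1,u0:u1]
    n,l,s,ce=cv2.connectedComponentsWithStats(w); i=1+np.argmax(s[1:,4]); pts=np.argwhere(l==i)[:,::-1].astype(np.float32)
    return ce[i],pts
print("samples BGR",A["top"][236,194],A["side"][315,334],A["top"][209,248],A["side"][265,312],A["side"][275,312],A["side"][328,334])
def yaw(c,pts,z):
    W=np.array([onplane(c,p,z)[:2] for p in pts]).astype(np.float32)
    (ctr,wh,a)=cv2.minAreaRect((W*1000)); C=np.cov((W).T); e,v=np.linalg.eigh(C); return ctr,wh,a,np.arctan2(v[1,1],v[0,1])
for n,cs,bt,bs in(("spacer",[(A["side"][315,334],30),(A["top"][236,194],25)],(184,220,208,252),(315,300,352,340)),("cap",[(A["side"][265,312],40),(A["top"][209,248],45)],(236,195,260,225),(295,250,330,290))):
    (s,ts),(t,tt)=cs
    a,pa=seg("side",s-ts,s+ts,bs); b,pb=seg("top",t-tt,t+tt,bt)
    print(n,a,b,len(pa),len(pb)); P,r=tri(a,b); print(P,r); print(yaw("side",pa,.05),yaw("top",pb,.05),onplane("top",b,.05),onplane("side",a,.05))
# clamp fit: picks in crop px
p1=lambda x,y:(x/7+304.5,y/7+142.5); p2=lambda x,y:(x/8+259.5,y/8+164.5)
D=[("top",*p1(284,86),0,80,48),("top",*p1(291,162),0,52,48),("top",*p1(473,34),74,97.5,25),("top",*p1(473,62),74,90.5,25),("top",*p1(487,182),74,41.5,25),("top",*p1(488,206),74,34.5,25),
("top",*p1(300,219),2,34.5,25),("top",*p1(283,50),2,97.5,25) if 0 else ("top",*p1(300,199),2,41.5,25),
("top",*p1(133,393),-62,-25,6),("top",*p1(707,352),153,-25,6),
("side",*p2(38,455),-62,103,12),("side",*p2(450,473),-62,-25,12),("side",*p2(510,112),153,-25,12)]
def res(x,full=False):
    c,s=np.cos(x[2]),np.sin(x[2]); out=[]
    for k,u,v,X,Y,Z in D:
        P=[x[0]+(c*X-s*Y)/1e3,x[1]+(s*X+c*Y)/1e3,Z/1e3]; out.append(proj(k,P)[0]-(u,v))
    return np.array(out) if full else np.ravel(out)
# bar edges as lines: constrain clamp y of bar top edge
r=least_squares(res,[.4,0,-1.57],loss="soft_l1"); print(r.x); print(np.round(res(r.x,1),2))
for t in([("top",*p1(40,299),0,8,40)],):pass
c,s=np.cos(r.x[2]),np.sin(r.x[2])
def inv(k,uv,z):
    P=onplane(k,uv,z/1e3)[:2]-r.x[:2]; return 1e3*np.array([c*P[0]+s*P[1],-s*P[0]+c*P[1]])
for nm,uv,z in(("bar top edge",(60,296),40),("bar low",(60,345),40),("bar top R",(540,264),40),("bar low R",(540,308),40),("padface",(556,100),48),("tail",(40,320),40),("lever end L",(306,585),47),("lever R",(338,583),47),("walnut TL",(284,52),62),("walnut TR",(370,55),62)): print(nm,inv("top",p1(*uv),z))
E
```

```text
samples BGR [168.4 148.6  40.4] [208.6 189.2  76.6] [142.6 160.2 169.6] [182.6 202.4 209.2] [114.8 127.2 132.8] [130.6 120.6  61.8]
spacer [334.04950495 315.64356436] [195.11811024 235.14173228] 202 127
[0.42244744 0.33590895 0.05043003] [-0.01515089 -0.00192079  0.00114352  0.02042156]
((422.3974304199219, 335.7453918457031), (21.058141708374023, 42.806884765625), 87.07759857177734, np.float64(3.0974919516682635)) ((422.7802734375, 335.8788146972656), (18.660295486450195, 40.151268005371094), 86.48657989501953, np.float64(3.091023518161345)) [0.42252375 0.33602243 0.05      ] [0.42248449 0.33553033 0.05      ]
cap [311.78231293 264.3537415 ] [247.99275362 208.17391304] 147 138
[0.49221023 0.20894847 0.05123543] [-0.07202779 -0.01080652  0.00765555  0.08685683]
((492.4405212402344, 207.37286376953125), (43.23478698730469, 21.36378288269043), 24.54511070251465, np.float64(-2.6985020635186756)) ((492.8117980957031, 209.08712768554688), (43.56418228149414, 19.60952377319336), 22.970544815063477, np.float64(-2.733076596954667)) [0.49257071 0.20916216 0.05      ] [0.49237129 0.20763345 0.05      ]
[ 0.55597784 -0.03724784 -1.46539739]
[[-0.39 -0.19]
 [-0.43 -0.25]
 [ 0.1   0.42]
 [ 0.35 -0.95]
 [ 0.16  0.45]
 [ 0.27 -0.32]
 [-0.75  0.02]
 [-0.99  0.21]
 [ 0.11  1.04]
 [ 0.71  0.3 ]
 [-0.34 -0.4 ]
 [-0.28 -0.09]
 [ 0.12 -1.39]]
bar top edge [-85.94658905  10.37577595]
bar low [-87.33472417  -7.46773061]
bar top R [88.185666    8.18292575]
bar low R [86.61049087 -7.88741616]
padface [98.80025161 66.44294289]
tail [-93.81518174   2.20447623]
lever end L [  -6.95095447 -101.48291522]
lever R [   4.44326577 -101.69546074]
walnut TL [ 1.12535968 88.72911148]
walnut TR [31.80814905 85.1865474 ]
```

```bash
cat >> h.py <<'E'
from scipy.spatial.transform import Rotation as R
def rotv(th):
    s,c=np.sin(th),np.cos(th); return R.from_matrix(np.array([[-s,c,0],[c,s,0],[0,0,-1.]])).as_rotvec()
p1=lambda x,y:(x/7+304.5,y/7+142.5); p2=lambda x,y:(x/8+259.5,y/8+164.5)
D=[("top",*p1(284,86),0,80,48),("top",*p1(291,162),0,52,48),("top",*p1(473,34),74,97.5,25),("top",*p1(473,62),74,90.5,25),("top",*p1(487,182),74,41.5,25),("top",*p1(488,206),74,34.5,25),
("top",*p1(300,219),2,34.5,25),("top",*p1(300,199),2,41.5,25),("top",*p1(133,393),-62,-25,6),("top",*p1(707,352),153,-25,6),
("side",*p2(38,455),-62,103,12),("side",*p2(450,473),-62,-25,12),("side",*p2(510,112),153,-25,12)]
B=[(60,296,8,40),(60,345,-8,37),(140,290,8,40),(140,340,-8,37),(300,281,8,40),(300,326,-8,37),(420,272,8,40),(420,317,-8,37),(540,264,8,40),(540,308,-8,37)]
def c2w(x,P):
    c,s=np.cos(x[2]),np.sin(x[2]); return np.array([x[0]+(c*P[0]-s*P[1])/1e3,x[1]+(s*P[0]+c*P[1])/1e3,P[2]/1e3])
def res(x):
    o=[proj(k,c2w(x,(X,Y,Z)))[0]-(u,v) for k,u,v,X,Y,Z in D]
    b=[]
    for a,q,y,z in B:
        P=onplane("top",p1(a,q),z/1e3)[:2]-x[:2]; b.append((-np.sin(x[2])*P[0]+np.cos(x[2])*P[1]-y/1e3)*400)
    return np.r_[np.ravel(o),b]
CL=least_squares(res,[.55,-.04,-1.46],loss="soft_l1").x
def best(pos,th):
    from cell import ik,get_state
    q=np.array(get_state()["q"]); o=[]
    for t in(th,th+np.pi):
        j=ik(list(pos),list(rotv(t)))
        if j is not None and abs(j[5])<3: o.append((np.abs(np.array(j)-q).max(),t))
    return rotv(min(o)[1])
E
python3 - <<'E'
from h import *; from cell import *
print(CL,np.round(res(CL)[26:]/.4,2), c2w(CL,(36,66,12)))
print(get_state()["eef_rot"])
def go(xy,z,th): 
    r=best([*xy,z],th); movep([*xy,z],list(r)); return r
sp=(.4224,.3357)
go(sp,.15,-.047); move_l([*sp,.017],.12); grab(25); s=get_state(); print(s["position"],s["finger_gap"],s["grasp_force"],s["clock"])
move_l([*sp,.2],.2); s=get_state(); print(s["finger_gap"],s["grasp_force"],s["q"])
P=c2w(CL,(46,66,0)); go(P[:2],.2,CL[2]+np.pi/2); s=get_state(); print(s["position"],P,s["q"],s["clock"],s["contact_force"])
move_l([*P[:2],.085],.12)
f=grab_frame("top")["img"]; g=grab_frame("side")["img"]
im=np.vstack([cv2.resize(np.clip(x[v:v+75,u:u+130]*k,0,255).astype(np.uint8)[:,:,::-1],(520,300),interpolation=cv2.INTER_CUBIC) for x,u,v,k in((f.astype(float),300,135,2),(g.astype(float),240,150,1.4))])
cv2.imwrite("pics/d1.png",im)
E
```

```text
[ 0.55652777 -0.0370411  -1.46940856] [ 1.46  0.08  1.46 -0.3   0.35  0.4   0.34  0.38 -0.03  0.35] [ 0.62583255 -0.0661761   0.012     ]
[3.09308836e+00 5.49817220e-01 2.33395369e-05]
[0.4223647  0.33568684 0.01697682] 0.002500732187968594 0.0 6.825
0.003410900123147235 0.0 [ 5.34655937e-01  3.04397209e-01 -2.13436571e-01  1.05477285e+00
  2.05401959e-06  2.15246715e+00]
[ 0.62670258 -0.07491554  0.19995065] [ 0.62684469 -0.07612474  0.        ] [-2.36083583e-01  4.76602195e-01  4.85821766e-02  1.14315019e+00
  4.30071119e-04  1.23195268e+00] 9.575 [-0.06540555 -0.54684274  0.78238352]
```

View pics/d1.png

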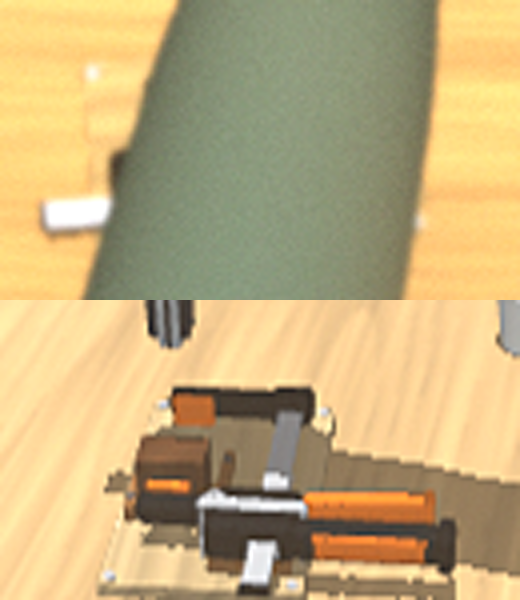

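The grasp closed on nothing (gap 0). The lower half shows the fingers near side px (282,160), and the pocket is empty. I'll check the whole view and the TCP projection.

Run:
```python
from h import *; from cell import *
s=get_state(); print(s["position"],s["eef_rot"],s["finger_gap"],s["clock"]); print(proj("side",s["position"]),proj("top",s["position"]))
g=grab_frame("side")["img"]; cv2.imwrite("pics/e1.png",g[:,:,::-1])
for n in("spacer",): print([(d["centre"],d["score"]) for d in tip_of("side",n)])
f=grab_frame("top"); print([(d["centre"],d["score"]) for d in tip_of("top","spacer")])
```

```text
[ 0.62759676 -0.07630615  0.086019  ] [2.10498577e+00 2.32997462e+00 1.32443705e-03] -0.002223280527097588 10.7833
[[283.58573703 173.06900133]] [[364.57953174 154.78768435]]
[([334.5, 334.2], 0.95), ([369.1, 373.6], 0.85), ([353.3, 308.4], 0.69)]
[([168.3, 225.8], 0.97), ([198.6, 231.2], 0.79), ([166.2, 265.9], 0.69), ([226.3, 248.1], 0.38)]
```

View pics/e1.png

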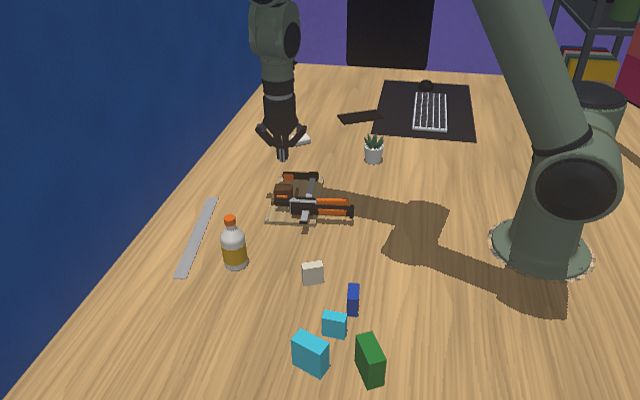

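The spacer hasn't moved, and the shut fingertips at (282,159) sit about 14 px above where the reported TCP projects, (284,173). I'll touch down on bare desk to find the real tool offset.

Run:
```python
from h import *; from cell import *
p=get_state()["position"]; move_l([p[0],p[1],.2],.2)
xy=(.43,.11); r=best([*xy,.1],-.047); movep([*xy,.1],list(r)); sleep(.3)
print(get_state()["position"],proj("side",get_state()["position"]))
A=grab_frame("side")["img"].astype(float)
print(move_l([*xy,.02],.08,until_force=5)); sleep(.2); s=get_state(); print(s["position"],s["contact_force"],s["clock"])
print(move_l([*xy,.002],.03,until_force=5)); sleep(.2); s=get_state(); print(s["position"],s["contact_force"],s["clock"],s["q"],proj("side",s["position"]))
B=grab_frame("side")["img"].astype(float)
im=np.hstack([cv2.resize(x[120:300,250:375],None,fx=3,fy=3).astype(np.uint8) for x in(A,B)])
cv2.imwrite("pics/e2.png",im[:,:,::-1])
```

```text
[0.43081917 0.10958912 0.10014348] [[348.80117165 220.40087307]]
False
[0.43039118 0.1100384  0.02040768] [-0.42015266  0.7165536   0.16882043] 14.525
False
[0.43018275 0.11001369 0.0021663 ] [0.56366421 0.48654699 0.5948165 ] 15.475 [ 8.38406489e-02  3.80526211e-01 -7.06824901e-01  4.83070339e-01
  7.93835232e-06  1.70165779e+00] [[348.05485305 254.86640859]]
```

View pics/e2.png

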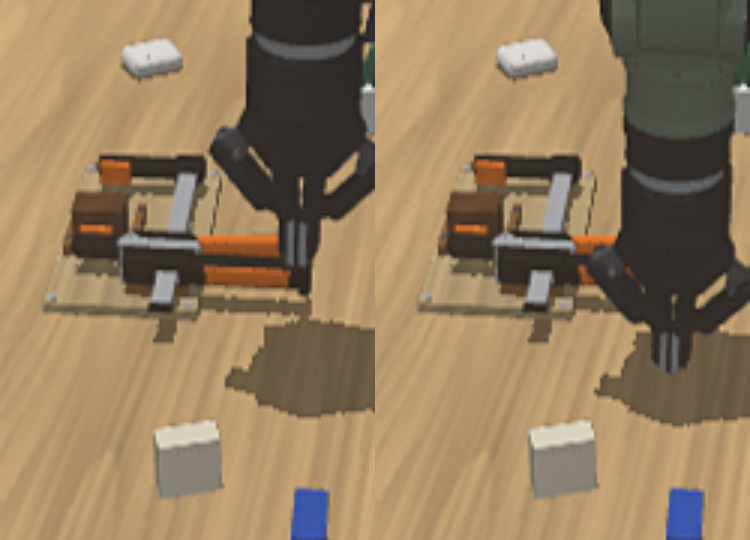

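The fingertips are at side px (348,243) with the projection at (348,255), and there is no contact at z = 0.002. The tool is really about 30 mm shorter than reported, so I'll descend gently until it touches.

Run:
```python
from h import *; from cell import *
s=get_state();xy=s["position"][:2]
print(move_l([*xy,-.055],.025,until_force=4)); sleep(.2); s=get_state(); print(s["position"],s["contact_force"],s["clock"])
g=grab_frame("side")["img"].astype(float)[200:300,300:400]
m=g.sum(2)<130; ys,xs=np.where(m[:,35:62]); print("dark low row",ys.max()+200, proj("side",s["position"]), proj("side",[s["position"][0],s["position"][1],0]))
move_l([*xy,.06],.15)
```

```text
True
[ 0.43012979  0.11000625 -0.03616693] [-0.92955833 -0.77174694  7.35518713] 17.175
dark low row 256 [[347.71100689 267.35666567]] [[348.05721502 255.58628328]]
```

Contact comes at a reported z of -0.036, where the tips appear at desk level. So the true tip height is the reported z plus 36 mm, with no lateral error. I'll correct for that and pick up the spacer.

```bash
cat >> h.py <<'E'
ZO=-.0357
def go(xy,z,th):
    from cell import movep
    r=best([*xy,z+ZO],th); movep([*xy,z+ZO],list(r))
def ml(xy,z,v=.15,**k):
    from cell import move_l
    return move_l([*xy,z+ZO],v,**k)
E
python3 - <<'E'
from h import *; from cell import *
sp=(.4224,.3357)
let_go()
go(sp,.12,-.047); ml(sp,.017,.15); grab(25); s=get_state(); print(s["position"],s["finger_gap"],s["grasp_force"],s["clock"])
if s["finger_gap"]>.3:
    ml(sp,.12,.25); s=get_state(); print(s["finger_gap"],s["grasp_force"])
    P=c2w(CL,(46,66,0))[:2]; go(P,.12,CL[2]+np.pi/2); ml(P,.075,.15); sleep(.2); s=get_state(); print(s["position"],P,s["q"],s["clock"],s["contact_force"])
    f=grab_frame("side")["img"]; cv2.imwrite("pics/f1.png",cv2.resize(f[120:240,220:380],None,fx=5,fy=5,interpolation=cv2.INTER_CUBIC)[:,:,::-1])
    A=f[:,:,::-1].astype(float); m=(A[:,:,0]>A[:,:,2]+40)&(A[:,:,1]>A[:,:,2]+40); ys,xs=np.where(m[140:230,240:330]); print("cyan",xs.min()+240,xs.max()+240,ys.min()+140,ys.max()+140)
    # expected spacer corners
    print([np.round(proj("side",c2w(CL,(46+a,66+b,58+h)))[0],1) for a in(-11,11) for b in(-22,22) for h in(0,50)])
E
```

```text
[ 0.42298904  0.33612606 -0.01792444] 0.510494605618585 26.299041509628296 21.0
0.5069985784921209 25.61300754547119
[ 0.62790838 -0.0761725   0.04062369] [ 0.62684469 -0.07612474] [-2.37358710e-01  6.05833789e-01 -1.63678641e-01  7.99068674e-01
  2.11662126e-05  1.23176116e+00] 23.8917 [-0.43075266 -0.49613812 -0.41534295]
cyan 274 292 164 183
[array([292.2, 185. ]), array([291.3, 168.3]), array([275.3, 184.3]), array([274. , 167.6]), array([293.5, 180.5]), array([292.6, 163.9]), array([276.8, 179.7]), array([275.6, 163.2])]
```

Run:
```python
from h import *; from cell import *
P=c2w(CL,(46,66,0))[:2]; e=get_state()["position"][:2]-P
Q=P-e
ml(Q,.045,.1); hit=ml(Q,.0265,.03,until_force=4); s=get_state(); print(hit,s["position"]-np.r_[P,ZO],s["contact_force"],s["finger_gap"],s["clock"])
```

```text
True [-9.20673878e-04  8.97843576e-05  2.95253312e-02] [-0.12894331 -1.11101893  2.70337088] 0.513289577850208 24.9167
```

The spacer's bottom is at about 12 mm, so it is on the pocket floor. I'll release, check it, then bring the cap.

Run:
```python
from h import *; from cell import *
let_go(); s=get_state(); xy=s["position"][:2]; ml(xy,.12,.25)
cp=(.4924,.2083)
go(cp,.12,.42); f=grab_frame("top")["img"]; g=grab_frame("side")["img"]
for n,I,b in(("top",f,(330,140,400,190)),("side",g,(250,160,320,220))):
    A=I[:,:,::-1].astype(float); w=A[b[1]:b[3],b[0]:b[2]]; m=(w[:,:,0]>w[:,:,2]+30)&(w[:,:,1]>w[:,:,2]+30); ys,xs=np.where(m)
    if len(xs): print(n,"cyan",xs.min()+b[0],xs.max()+b[0],ys.min()+b[1],ys.max()+b[1])
    print([np.round(proj(n,c2w(CL,(46+a,66+q,12+h)))[0],1).tolist() for a in(-11,11) for q in(-22,22) for h in(0,50)])
ml(cp,.017,.15); grab(25); s=get_state(); print(s["position"],s["finger_gap"],s["grasp_force"],s["clock"])
im=np.hstack([cv2.resize(np.clip(x[v:v+60,u:u+80].astype(float)*k,0,255).astype(np.uint8)[:,:,::-1],(400,300),interpolation=cv2.INTER_CUBIC) for x,u,v,k in((f,325,135,2),(g,250,155,1.4))])
cv2.imwrite("pics/g1.png",im)
if s["finger_gap"]>.3:
    ml(cp,.13,.25); P=c2w(CL,(70,66,0))[:2]; go(P,.13,CL[2]+np.pi/2); ml(P,.075,.2); sleep(.2); s=get_state(); print(s["position"]-np.r_[P,ZO],s["finger_gap"],s["clock"],s["contact_force"])
```

```text
top cyan 358 368 149 167
[[358.7, 170.0], [360.1, 166.1], [357.2, 153.5], [358.6, 149.0], [367.1, 169.4], [368.9, 165.5], [365.6, 152.9], [367.3, 148.4]]
side cyan 276 288 178 183
[[293.0, 199.8], [292.1, 183.7], [276.4, 199.0], [275.2, 183.0], [294.2, 195.1], [293.4, 179.2], [277.9, 194.3], [276.7, 178.4]]
[ 0.49314263  0.20854526 -0.01788779] 0.5124442794986774 26.212678849697113 28.5083
[1.37806258e-03 1.10268255e-05 7.67981991e-02] 0.5060411160028089 31.0083 [-0.14350149 -1.03886094 -0.07282044]
```

View pics/g1.png

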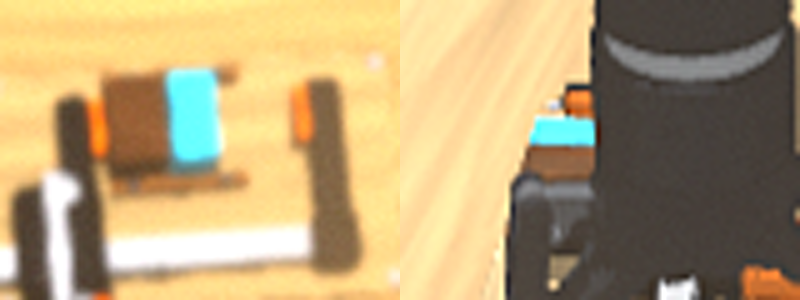

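The spacer stands in the pocket right behind the walnut, matching its predicted corners (top px 358–368, 149–167). Now I'll lower the cap.

Run:
```python
from h import *; from cell import *
P=c2w(CL,(70,66,0))[:2]; e=get_state()["position"][:2]-P
Q=P-e*.5
ml(Q,.045,.1); hit=ml(Q,.0265,.03,until_force=4); s=get_state(); print(hit,s["position"]-np.r_[P,ZO],s["contact_force"],s["finger_gap"],s["clock"])
z=s["position"][2]-ZO
if hit and z<.033:
    let_go(); ml(s["position"][:2],.12,.25)
    G=c2w(CL,(-34,-72,0))[:2]; go(G,.12,CL[2]); sleep(.2); s=get_state(); print(s["position"][:2]-G,s["clock"],s["q"])
    f=grab_frame("side"); 
    for n in("cap","spacer","walnut","lever","grip"): print(n,[(np.round(d["centre"]).tolist(),round(d["score"],2)) for d in tip_of("side",n)][:3])
    print([np.round(proj("side",c2w(CL,p))[0],1).tolist() for p in((70,66,12),(46,66,12),(16,66,12),(-3.5,-72,37),(-34,-72,37))])
    A=f["img"].astype(float)
    im=np.clip(cv2.resize(A[150:235,250:380],None,fx=6,fy=6,interpolation=cv2.INTER_CUBIC)*1.3,0,255); cv2.imwrite("pics/h1.png",im[:,:,::-1])
```

```text
True [-6.68214933e-04 -2.08484489e-05  2.94385540e-02] [0.10541432 0.51482738 3.41198541] 0.5095228604472978 31.9833
[ 0.00031337 -0.00022372] 34.5167 [-1.75570208e-01  3.13435619e-01 -5.26260093e-01  7.31112102e-01
 -3.36555108e-05 -2.76399429e-01]
cap [([287.0, 193.0], 0.64)]
spacer [([366.0, 373.0], 0.68), ([312.0, 364.0], 0.62), ([284.0, 198.0], 0.6)]
walnut [([281.0, 204.0], 0.66)]
lever [([337.0, 200.0], 0.48)]
grip [([336.0, 209.0], 0.68)]
[[286.8, 192.0], [285.4, 197.0], [283.5, 203.5], [336.1, 202.5], [335.2, 209.6]][ WARN:0@9.997] global loadsave.cpp:1063 imwrite_ Unsupported depth image for selected encoder is fallbacked to CV_8U.
```

View pics/h1.png

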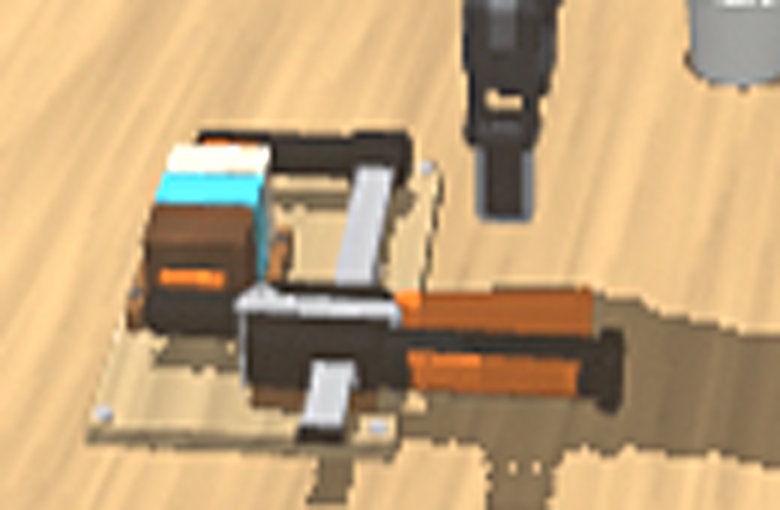

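All three blocks stand in order in the pocket: cap px (287,177), spacer (285,182), walnut (282,193). Next I'll go down around the grip and try one stroke.

Run:
```python
from h import *; from cell import *
G=c2w(CL,(-34.5,-72,0))[:2]
ml(G,.06,.2); print("hit",ml(G,.014,.08,until_force=6)); s=get_state(); print(s["position"][:2]-G,s["position"][2]-ZO,s["contact_force"],s["clock"])
def st(t): s=get_state(); print(t,round(s["finger_gap"],3),round(s["grasp_force"],1),np.round(s["contact_force"],1),round(s["clock"],2))
try: grab(10)
except Exception as e: print(e)
st("grab"); sleep(.15); st("g+"); let_go(); st("open")
f=grab_frame("side"); print([(np.round(d["centre"],1).tolist(),round(d["score"],2)) for d in tip_of("side","jaw")])
print([np.round(proj("side",c2w(CL,(114-t,66,37)))[0],1).tolist() for t in (15,22,29)])
```

```text
hit False
[ 3.87198655e-04 -4.27956381e-05] 0.014351525221456773 [ 0.02128085  0.36996905 -0.21080763] 35.9917
grab 0.39 20.0 [-1.  -6.8  5.9] 36.52
g+ 0.384 20.0 [-0.1 -6.5  3.7] 36.67
open 1.002 0.0 [ 0.  -0.9  0.3] 37.23
[([285.7, 178.8], 0.69), ([282.8, 207.4], 0.52)]
[[288.0, 178.4], [287.6, 179.8], [287.2, 181.2]]
```

Run:
```python
from h import *; from cell import *
def st(t): s=get_state(); print(t,round(s["finger_gap"],3),round(s["grasp_force"],1),np.round(s["contact_force"],1),round(s["clock"],2))
grab(6); st("grab"); sleep(.1); st("g+"); let_go(); st("open"); sleep(.1)
f=grab_frame("side"); A=f["img"]
print([(np.round(d["centre"],1).tolist(),round(d["score"],2)) for d in tip_of("side","jaw")])
im=cv2.resize(A[150:235,250:380],None,fx=6,fy=6,interpolation=cv2.INTER_CUBIC); cv2.imwrite("pics/i1.png",im[:,:,::-1])
```

```text
grab 0.384 19.7 [-0.5 -6.3  4.9] 37.86
g+ 0.384 19.7 [-1.  -5.8  4. ] 37.96
open 0.999 0.0 [ 0.5 -0.1 -0.3] 38.52
[([285.0, 180.6], 0.66)]
```

View pics/i1.png

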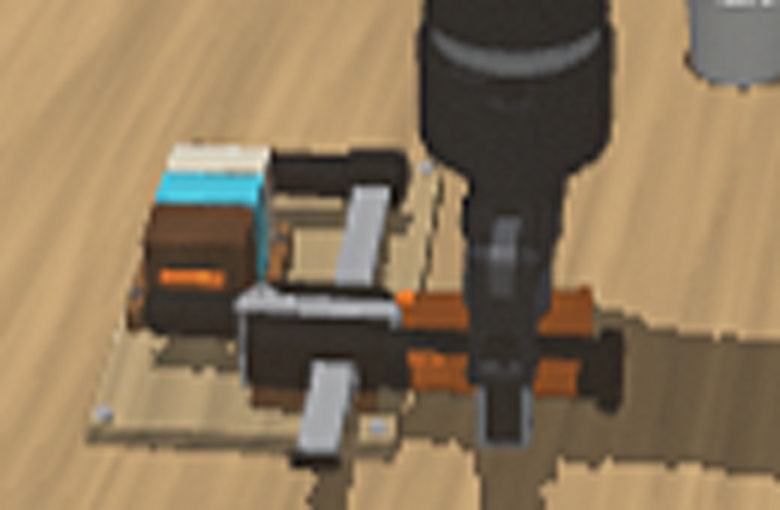

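The jaw has advanced about 14 mm in two strokes: its arm has moved up to the cap and the tail has lengthened to px (303,226). The set force seems to clamp near 20 N per finger. With only the front finger bearing, that could put 40 N on the lever, which is too much on the work. On the third stroke, which is still idle, I'll let the rear finger bear and measure the force balance.

```bash
cat >> h.py <<'E'
XH=np.array([np.cos(CL[2]),np.sin(CL[2]),0])
def st(t):
    from cell import get_state
    s=get_state(); d=s["position"]-c2w(CL,(0,0,0)); D=float(s["contact_force"]@XH)
    print(t,"gap",round(s["finger_gap"],3),"gf",round(s["grasp_force"],1),"D",round(D,1),"cx",round(1e3*float(d@XH),2),round(s["clock"],2)); return D
def cen(x,v=.02): ml(c2w(CL,(x,-72,0))[:2],.014,v)
E
python3 - <<'E'
from h import *; from cell import *
cen(-29,.03); st("pre"); grab(6); st("grab -29"); sleep(.1); st("")
for x in(-31,-33,-34.5): cen(x); st(x)
let_go(); st("open")
E
```

```text
pre gap 1.0 gf 0.0 D -0.0 cx -28.73 39.06
grab -29 gap 0.388 gf 21.4 D -11.5 cx -33.22 39.59
 gap 0.385 gf 21.3 D -11.7 cx -33.22 39.69
-31 gap 0.391 gf 20.9 D -5.3 cx -33.0 39.94
-33 gap 0.386 gf 21.2 D 1.1 cx -32.78 40.19
-34.5 gap 0.386 gf 20.8 D 6.5 cx -32.69 40.44
open gap 1.002 gf 0.0 D -0.4 cx -34.82 41.01
```

Full stroke holds at any centre. The arm yields about 3 N/mm, and the two fingers total about 40 N, so the lever force is roughly (40+D)/2, where D is front minus rear finger force. I'll set the centre at +x so the rear finger bears first, then squeeze onto the work.

Run:
```python
from h import *; from cell import *
cen(-27,.03); st("pre"); grab(6); st("grab -27"); sleep(.15); st("")
f=grab_frame("side"); A=f["img"]
print([(np.round(d["centre"],1).tolist(),round(d["score"],2)) for d in tip_of("side","jaw")])
np.save("pics/j.npy",A)
# bar tail end: brightest-to-dark along bar line near tail
for t in(36,39,42,44): print(t,np.round(proj("side",c2w(CL,(-80-t,0,40)))[0],1),end=" ")
print(); print("col profile",[ (v,int(A[v,303].sum()),int(A[v,300].sum())) for v in range(216,236)])
```

```text
pre gap 0.998 gf 0.0 D 0.3 cx -26.76 41.41
grab -27 gap 0.45 gf 19.0 D -11.0 cx -30.31 41.91
 gap 0.456 gf 19.0 D -9.5 cx -30.3 42.06
[([286.4, 182.3], 0.7)]
36 [301.7 227.6] 39 [301.6 228.4] 42 [301.4 229.2] 44 [301.3 229.7] 
col profile [(216, 504, 222), (217, 502, 270), (218, 503, 314), (219, 500, 435), (220, 498, 502), (221, 496, 505), (222, 498, 514), (223, 499, 520), (224, 498, 521), (225, 502, 516), (226, 521, 533), (227, 398, 405), (228, 154, 154), (229, 112, 107), (230, 123, 135), (231, 218, 371), (232, 254, 451), (233, 245, 434), (234, 241, 450), (235, 242, 454)]
```

Stopped short at gap 0.456 (idle was 0.385), so it is on the work with about 14 N on the lever. I'll confirm it is rigid with a small shift, and look.

Run:
```python
from h import *; from cell import *
cen(-28); sleep(.3); st("-28"); sleep(.3); st("hold")
A=grab_frame("side")["img"]
cv2.imwrite("pics/k1.png",cv2.resize(A[155:235,250:350],None,fx=7,fy=7,interpolation=cv2.INTER_CUBIC)[:,:,::-1])
```

```text
-28 gap 0.445 gf 20.1 D -7.0 cx -30.41 42.71
hold gap 0.448 gf 20.1 D -6.7 cx -30.42 43.01
```

Run:
```python
from h import *
A=cv2.imread("pics/k1.png"); A=cv2.resize(A,(100,80),interpolation=cv2.INTER_AREA).astype(int)
for u in(278,282,286,290): print(u,[(v+155,A[v,u-250].tolist()) for v in range(12,36,1)])
for x,n in((72,"cap back"),(52,"sp back"),(30,"wal back"),(0,"wal front")): print(n,[np.round(proj("side",c2w(CL,(x,y,62)))[0],1).tolist() for y in(44,88)])
```

```text
278 [(167, [116, 162, 196]), (168, [115, 159, 192]), (169, [112, 155, 187]), (170, [109, 151, 183]), (171, [110, 152, 184]), (172, [112, 155, 187]), (173, [112, 157, 189]), (174, [110, 155, 187]), (175, [146, 176, 196]), (176, [185, 205, 213]), (177, [192, 213, 219]), (178, [198, 218, 228]), (179, [213, 208, 168]), (180, [220, 195, 66]), (181, [218, 195, 69]), (182, [221, 200, 77]), (183, [200, 182, 81]), (184, [122, 119, 92]), (185, [41, 64, 99]), (186, [45, 68, 99]), (187, [51, 72, 100]), (188, [52, 74, 103]), (189, [53, 76, 106]), (190, [48, 66, 91])]
282 [(167, [110, 154, 186]), (168, [109, 152, 184]), (169, [107, 150, 180]), (170, [106, 147, 177]), (171, [105, 146, 175]), (172, [106, 148, 177]), (173, [103, 147, 178]), (174, [91, 131, 159]), (175, [165, 181, 191]), (176, [200, 216, 219]), (177, [189, 210, 218]), (178, [185, 208, 222]), (179, [186, 191, 167]), (180, [202, 184, 76]), (181, [216, 195, 74]), (182, [219, 198, 76]), (183, [196, 176, 72]), (184, [119, 113, 89]), (185, [40, 65, 102]), (186, [46, 70, 102]), (187, [51, 74, 103]), (188, [52, 74, 104]), (189, [52, 74, 103])
[... 615 characters left out ...]
 (168, [108, 150, 180]), (169, [108, 150, 180]), (170, [111, 153, 185]), (171, [110, 154, 186]), (172, [111, 155, 185]), (173, [111, 156, 187]), (174, [111, 157, 191]), (175, [135, 172, 198]), (176, [175, 199, 209]), (177, [189, 209, 216]), (178, [186, 209, 221]), (179, [192, 201, 183]), (180, [208, 194, 107]), (181, [215, 193, 71]), (182, [218, 197, 75]), (183, [226, 203, 77]), (184, [165, 152, 86]), (185, [49, 69, 99]), (186, [43, 66, 103]), (187, [47, 69, 100]), (188, [47, 68, 98]), (189, [47, 66, 95]), (190, [47, 67, 95])]
cap back [[294.2, 176.1], [277.7, 175.4]]
sp back [[293.1, 180.2], [276.4, 179.5]]
wal back [[291.9, 184.8], [274.9, 184.0]]
wal front [[290.1, 191.3], [272.8, 190.5]]
```

The block edges (rows 175, 179, 184) match a closed-up stack. The work responds rigidly and the lever carries about 16 N, so roughly 24 N on the stack. Handing in.

Run:
```python
from h import *; from cell import *
st("final"); print(sign_off())
```

```text
final gap 0.445 gf 20.1 D -6.0 cx -30.4 43.06
the job is handed in; nothing more can be done
None
```

The job is handed in: walnut, spacer and cap are closed up in the jig and the trigger is still held squeezed, with an estimated 24 N on the stack (inferred from the finger forces, not measured at the jaw); I did not see the verdict.

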